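Move the relay row to the replacement plate

TASK

The grey relay plate is being replaced by the aluminium one. Move its four plug-in relays over to the empty black bases of the new plate, keeping the same order from left to right that they had on the old plate (the wiring goes by position), and seat each one fully in its base, upright and square to it.

Things in the scene. Friction and masses are not known exactly. Their poses are not given: they have to be found in the camera images.
- timer: timer relay: grey block, round black dial on top, 70 mm tall. Body 36 x 36 mm, flat sides from 16 to over 60 mm above the origin; plug foot below it 30 (x) x 24 (y) x 16 mm. 0.1 kg. Origin: centre of the foot's underside, z up, y along the row. Starts plugged upright in an old base, unlatched, lifts straight out. Grip it across x (front and back): along y neighbours are 12 mm away.
- clear_relay: relay with a clear cover (coil shows; 34 mm wide from 21 up), 67 mm tall. Body 36 x 36 mm, flat sides from 16 to over 60 mm above the origin; plug foot below it 30 (x) x 24 (y) x 16 mm. 0.1 kg. Origin: centre of the foot's underside, z up, y along the row. Starts plugged upright in an old base, unlatched, lifts straight out. Grip it across x (front and back): along y neighbours are 12 mm away.
- monitor: white relay, raised band on top with two brass trimmers, 73 mm tall. Body 36 x 36 mm, flat sides from 16 to over 60 mm above the origin; plug foot below it 30 (x) x 24 (y) x 16 mm. 0.1 kg. Origin: centre of the foot's underside, z up, y along the row. Starts plugged upright in an old base, unlatched, lifts straight out. Grip it across x (front and back): along y neighbours are 12 mm away.
- finned_relay: solid-state relay: black, top half aluminium fins, 69 mm tall. Body 36 x 36 mm, flat sides from 16 to over 60 mm above the origin; plug foot below it 30 (x) x 24 (y) x 16 mm. 0.1 kg. Origin: centre of the foot's underside, z up, y along the row. Starts plugged upright in an old base, unlatched, lifts straight out. Grip it across x (front and back): along y neighbours are 12 mm away.
- timer_base: grey base on the old plate, fixed, where the timer starts: keeps the old order. 40 (y) x 76 (x) x 29 mm tall. Origin: centre of its underside, 10.5 mm above the bench; y along the row, to the robot's left. Well open at the top, 28 (y) x 34 (x) mm; its floor, on which the foot stands, is 14 mm above the origin. The old plate is painted grey; its four bases stand 48 mm apart.
- clear_relay_base: grey base on the old plate, fixed, where the clear_relay starts: keeps the old order. 40 (y) x 76 (x) x 29 mm tall. Origin: centre of its underside, 10.5 mm above the bench; y along the row, to the robot's left. Well open at the top, 28 (y) x 34 (x) mm; its floor, on which the foot stands, is 14 mm above the origin. The old plate is painted grey; its four bases stand 48 mm apart.
- monitor_base: grey base on the old plate, fixed, where the monitor starts: keeps the old order. 40 (y) x 76 (x) x 29 mm tall. Origin: centre of its underside, 10.5 mm above the bench; y along the row, to the robot's left. Well open at the top, 28 (y) x 34 (x) mm; its floor, on which the foot stands, is 14 mm above the origin. The old plate is painted grey; its four bases stand 48 mm apart.
- finned_relay_base: grey base on the old plate, fixed, where the finned_relay starts: keeps the old order. 40 (y) x 76 (x) x 29 mm tall. Origin: centre of its underside, 10.5 mm above the bench; y along the row, to the robot's left. Well open at the top, 28 (y) x 34 (x) mm; its floor, on which the foot stands, is 14 mm above the origin. The old plate is painted grey; its four bases stand 48 mm apart.
- new_plate: aluminium plate 90 x 246 (y) mm, fixed, 4 empty black bases. Origin: its underside's centre, on the bench; y to the robot's left. Well centres: x = 0, y = +72, +24, -24, -72 mm; wells 28 (y) x 34 (x) mm, mouths sloping out 4 mm; rim 39.5, floor 24.5 mm above the origin (seated relay: origin there). Old plate 0.13 to 0.22 m nearer or farther. Left: tall microscope (x over 0.47 m, y over -0.24 m).

How it is judged:
By the outcome, as a careful person would: the job done as asked, in the order asked, and still so for the second after the job is handed in, with the robot touching nothing.
It also fails if it takes over 83 s, if anything falls off the work surface, if the arm or the gripper's body presses on something with over 40 N, if the wrist force passes 120 N, or if a joint passes its speed limit or range.

ROBOT

A 6-joint arm with a two-finger parallel gripper is mounted at the origin on a cart in front of the work surface, level with it; the furniture and walls round the work are solid. World frame = base frame: x ahead of the robot, y to its left, z up, the work surface at z = 0. Lengths are in mm, angles in degrees, forces in N, time in s.
With the tool pointing down it reaches from about 275 to 1000 mm from the base axis. Payload 8.4 kg.
Tool frame: the origin (TCP) lies between the finger pads; the fingertips stand 25 mm ahead of it and the grasp point (between the pads) lies 6 mm ahead of it; z points along the fingers, y is the line along which they close (so a half turn about z gives the same grasp; the last joint's range is limited). The gripper opens to 85 mm and grips with 20 to 120 N. Pads are 22 mm wide; open, the fingers measure 114 mm over their backs; the gripper's body (76 mm by 85 mm) begins 54 mm behind the grasp point. The pads swing forward as they close: fully open they stand 13 mm farther back than shut.
Start: joints at [74.347, 20.225, 93.587, -0, 66.188, -0.138], TCP at [167.187, 602.226, 256.281] pointing down, gripper open.
Joint ranges: [-150.9, 150.9], [-52.94, 120.26], [3.33, 152.33], [-74.26, 254.26], [0, 154.13], [-172.89, 172.89]. Speed limits (degrees/s): [127.2, 127.2, 159.86, 180, 180, 180].

INTERFACE

Orientations are given as [roll, pitch, yaw] about the fixed x, y, z axes, in that order (R = Rz(yaw) Ry(pitch) Rx(roll)).
In Python, from workcell import arm gives the robot as it stands. The module is installed in compiled form; this text tells all that it offers.
- The arm moves only by the shell command python3 -m creep 'ROWS' [FORCE]. ROWS is JSON, a list of rows, each an object of numbers: "hand": the finger opening in mm, from 0 to 85.4; "dx", "dy", "dz": the shift along the tool's x, y, z in mm; "ax", "ay", "az": the turn, a rotation vector about the tool's x, y, z in rad. In form: [{"hand": .., "dx": .., "dy": .., "dz": .., "ax": .., "ay": .., "az": ..}, ...]. A call has 1 to 12 rows; each row is the pose to reach, as a shift and turn from the pose commanded when the call began, along the tool's axes at that moment; what a row does not reach only later rows make up. A row lasts 1/10 s, in which the tool goes at most 50 mm and 8.59 degrees, less where a joint would pass 70% of its speed; a pose out of reach is approached as far as the arm can. A call with a gripper value outside its range is refused whole. The fingers move at their own pace and stop on an object; FORCE is the grip in N (left out, the last holds). Time passes only in rows, so rows that repeat a pose let the fingers close. It gives the time, the measured TCP pose, the force, the opening and the grip force at its end, in the units of the state.
- arm.read_state(): the state, without advancing time (a new reading comes with each control period).
- arm.grab_frame(name): name is "scene" or "top"; returns (picture, depth): 384x512x3 uint8, red, green, blue; 384x512 float32, mm along the optical axis (not along the pixel's ray), 0 where there is no reading.
- arm.camera_model(name): a dict with "fx", "fy", "cx", "cy" (pixels), "cam_to_world" (4x4, takes a point from camera to world coordinates). Camera axes: x right, y up, looking along -z (the intrinsics and any distortion apply to the point x, -y, -z); pixel columns grow to the right and rows downward; lengths in mm; the calibration is good to about 2 mm. A picture is of the moment at which its call begins. camera_model takes no time and is no camera call.
- arm.sign_off(): hands the job in; it is judged then, once.
The state is a dict: "clock": time; "joint_positions": joint angles; "qd": joint speeds; "joint_torque": joint torques, N m; "tool_pos": TCP position; "ee_rot": TCP orientation; "contact_force": force on the tool from outside, world axes, zero at the start; "moment": the same for the moment, N m; "grip_width": finger opening in mm; "grip_force": force on a finger pad.
Only numpy, scipy, OpenCV 4.12 (cv2) and the standard library are available. Lean on these libraries where they do the work, as an engineer would, in place of code of your own. Each camera call takes 0.05 s, during which the arm holds its last target. There are 200 camera calls.

## Working session

There is one attempt and no reset: what is moved stays moved. The work goes in short steps, Python scripts to look and compute and a shell command to move; the robot and the scene stay as the last step left them, time stands still between calls to the robot, and variables do not carry over. Pictures are saved under pics/ and viewed, at most 14 in all, crops included, and the job is handed in when it is done.

```bash
mkdir -p pics; cat > h.py <<'E'
import numpy as np, cv2
from workcell import arm
def snap(n,f):
    p,d=arm.grab_frame(n); cv2.imwrite('pics/'+f+'.png',p[:,:,::-1]); np.savez('/tmp/'+f+'.npz',p=p,d=d); return p,d
def cloud(n,d):
    m=arm.camera_model(n); v,u=np.mgrid[:d.shape[0],:d.shape[1]]
    P=np.stack([(u-m['cx'])/m['fx']*d,-(v-m['cy'])/m['fy']*d,-d,np.ones_like(d)],-1)
    return (P@np.array(m['cam_to_world']).T)[...,:3]
E
python3 - <<'E'
from h import *
for n in('scene','top'):
    p,d=snap(n,n+'0'); m=arm.camera_model(n); print({k:np.round(v,3).tolist() for k,v in m.items()}, (d>0).mean())
print(arm.read_state())
E
```

```text
{'fx': 363.737, 'fy': 363.737, 'cx': 251.753, 'cy': 191.829, 'cam_to_world': [[-0.806, 0.387, -0.448, 129.462], [-0.592, -0.537, 0.601, 200.354], [-0.008, 0.75, 0.662, 613.347], [0.0, 0.0, 0.0, 1.0]]} 0.9962972005208334
{'fx': 455.341, 'fy': 455.341, 'cx': 264.005, 'cy': 189.753, 'cam_to_world': [[-0.038, 0.97, -0.241, 325.798], [-0.999, -0.036, 0.013, -308.004], [0.004, 0.241, 0.971, 877.806], [0.0, 0.0, 0.0, 1.0]]} 0.995849609375
{'clock': 0.1, 'joint_positions': array([ 7.43467396e+01,  2.02578689e+01,  9.36254477e+01, -8.22734935e-04,
        6.61897681e+01, -1.36502626e-01]), 'qd': array([-0.04619615, -0.0622567 , -0.20761532, -0.01694035,  0.00655006,
        0.04469317]), 'joint_torque': array([-5.01152790e-04, -6.06360698e+01, -3.42824364e+01,  1.16520289e-05,
        3.96339688e-03, -3.72399575e-05]), 'tool_pos': array([167.08230451, 601.82492745, 255.63910223]), 'ee_rot': array([-1.79926914e+02,  5.78165277e-04,  1.64483575e+02]), 'contact_force': array([-0.30778534, -0.12543251,  0.16786849]), 'moment': array([-0.07953699, -0.01085961, -0.05006034]), 'grip_force': 0.0, 'grip_width': 85.3330328485439}
```

View pics/scene0.png

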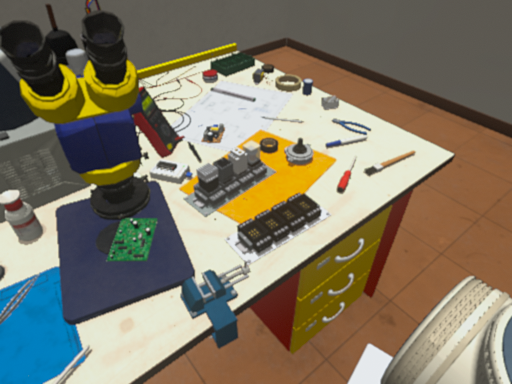

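View pics/top0.png

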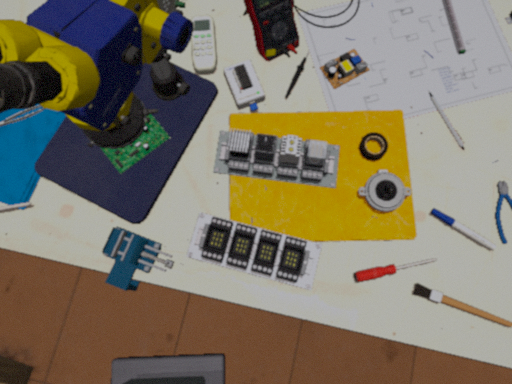

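The scene view shows the old plate at about (232,180) and the new one at (280,222). In the top view the old plate is at (278,157) and the new one at (255,250), with wells near (215,240), (241,245), (265,253) and (291,258). The arm is out of view.

```bash
python3 - <<'E'
from h import *
z=np.load('/tmp/top0.npz'); p,d=z['p'],z['d']
c=p[115:295,180:345,::-1]; cv2.imwrite('pics/crop0.png',cv2.resize(c,None,fx=3.3,fy=3.3,interpolation=cv2.INTER_CUBIC))
P=cloud('top',d)
Z=P[...,2]
np.set_printoptions(suppress=True,precision=1)
roi=np.zeros(Z.shape,bool); roi[115:295,180:345]=1
print('bench',np.median(Z[150:230,345:360]))
# relay tops
def comps(mask,lo=30):
    n,l,s,_=cv2.connectedComponentsWithStats(mask.astype(np.uint8))
    for i in range(1,n):
        if s[i,4]>=lo:
            q=P[l==i]; r=cv2.minAreaRect((q[:,:2]*10).astype(np.float32))
            print(s[i], 'rectc',np.array(r[0])/10,np.array(r[1])/10,r[2],'z',np.percentile(q[:,2],[5,50,95]),'med',np.median(q[:,:2],0))
print('tops');comps(roi&(Z>78)&(Z<115))
print('base');comps(roi&(Z>32)&(Z<46),60)
# new plate: bases at 39.5
m=roi.copy(); m[:205]=0
print('new'); comps(m&(Z>33)&(Z<46))
print('newplate'); comps(m&(Z>6)&(Z<46))
E
```

```text
bench 1.747801694525208
tops
[229 128  10  22 119] rectc [ 620.9 -265.8] [13.6 35.9] 80.6785659790039 z [79.1 92.1 95.7] med [ 619.9 -265.4]
[238 129   4  21  38] rectc [ 619.  -276.8] [ 2.2 35.4] 80.64580535888672 z [80.8 92.5 95.9] med [ 618.1 -276.8]
[241 130   4  21  36] rectc [ 617.5 -282.4] [ 2.  34.8] 80.2777099609375 z [81.4 92.6 95.5] med [ 616.9 -282.4]
[244 130   4  21  35] rectc [ 616.8 -288.2] [ 2.  35.7] 80.3372573852539 z [81.9 91.9 95.7] med [ 615.  -288.5]
[247 130   4  22  35] rectc [ 616.2 -293.8] [ 2.  36.4] 80.49034881591797 z [81.2 92.  95.1] med [ 613.5 -294. ]
[255 133  22  22 384] rectc [ 610.9 -324.2] [36.1 36.7] 80.21174621582031 z [82.8 88.  95.7] med [ 607.9 -324. ]
[281 135  22  23 412] rectc [ 602.6 -371.4] [35.7 36.4] 80.26505279541016 z [84.9 94.5 99.7] med [ 600.8 -370.8]
[307 139  21  22 365] rectc [ 594.9 -418.7] [34.  35.5] 80.4303970336914 z [83.8 91.4 93.7] med [ 592.3 -418.2]
base
[229 138  24  25 130] rectc [ 616.7 -276.7] [39.5 50. ] 79.93489074707031 z [32.7 38.8 43.7] med [ 600.3 -279. ]
[254 141  23  25 127] rectc [ 600.4 -331.3] [32.8 58.
[... 622 characters left out ...]
.8]
[278 236  28  42 320] rectc [ 405.9 -366. ] [39.8 72.7] 73.25808715820312 z [32.4 38.2 41.4] med [ 404.1 -364.3]
new
[203 223  28  30 285] rectc [ 446.3 -226.5] [43.2 46.2] 73.6759262084961 z [34.8 38.4 41.5] med [ 446.3 -226.8]
[228 230  28  30 286] rectc [ 433.7 -274.1] [40.2 53.2] 72.50809478759766 z [34.4 38.5 41.2] med [ 431.7 -273.1]
[253 236  28  31 278] rectc [ 419.5 -319.9] [39.9 49.2] 72.94408416748047 z [34.9 38.4 41.7] med [ 418.  -319.1]
[279 243  27  30 277] rectc [ 404.4 -365.4] [39.8 49.4] 73.59479522705078 z [35.3 38.6 41.8] med [ 404.  -366.3]
newplate
[ 194  216  121   67 4158] rectc [ 426.9 -296. ] [228.7  84.3] 73.31940460205078 z [18.5 30.3 40.2] med [ 423.9 -296.2]
```

View pics/crop0.png

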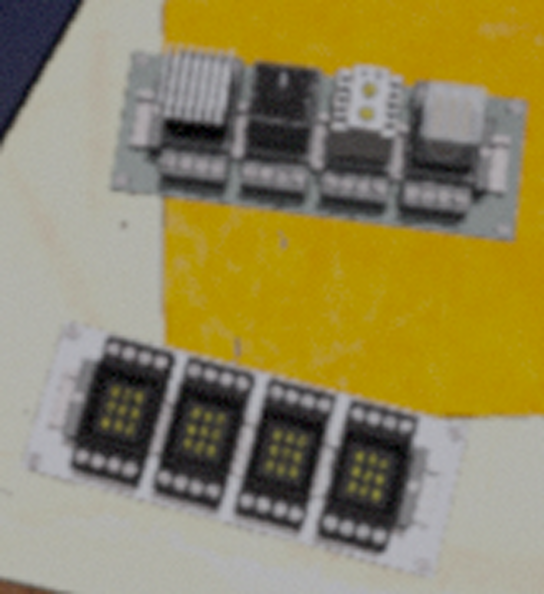

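The crop shows, left to right on the old plate: finned, timer (black dial), monitor, clear. The four black wells are at crop (122,410), (207,433), (290,452) and (368,477). Next I'll check the microscope's extent against the arm path and refine the well positions.

```bash
python3 - <<'E'
from h import *
np.set_printoptions(suppress=True,precision=1,linewidth=150)
A=[]
for n in('top','scene'):
    d=np.load(f'/tmp/{n}0.npz')['d']; P=cloud(n,d)[d>0]
    P=P[(P[:,0]>200)&(P[:,0]<1000)&(P[:,1]>-420)&(P[:,1]<700)&(P[:,2]>20)]; A.append(P)
    for lo,hi in((20,60),(60,120),(120,180),(180,240),(240,300),(300,360),(360,420),(420,480),(480,700)):
        q=P[(P[:,2]>lo)&(P[:,2]<hi)&(P[:,1]>-255)]
        if len(q)>20: print(n,lo,len(q),'x',np.percentile(q[:,0],[1,99]),'y',np.percentile(q[:,1],[1,99]))
q=np.vstack(A); q=q[(q[:,1]>-250)&(q[:,2]>80)]
for x in range(400,900,40):
    r=q[(q[:,0]>=x)&(q[:,0]<x+40)]
    if len(r)>5: print('x',x,'ymin',np.percentile(r[:,1],1),'zmax',r[:,2].max(), 'ymin for z>300',r[r[:,2]>300][:,1].min() if (r[:,2]>300).any() else None)
z=np.load('/tmp/top0.npz'); p,d=z['p'],z['d']; P=cloud('top',d)
h=cv2.cvtColor(p,cv2.COLOR_RGB2HSV); m=((h[...,0]>20)&(h[...,0]<40)&(h[...,1]>80)&(h[...,2]>70)).astype(np.uint8)
M=np.zeros_like(m)
for x0,y0 in((217,239),(242,246),(267,252),(291,260)): M[y0-11:y0+11,x0-10:x0+10]=m[y0-11:y0+11,x0-10:x0+10]
M=cv2.morphologyEx(M,cv2.MORPH_CLOSE,np.ones((5,5)))
n,l,s,c=cv2.connectedComponentsWithStats(M)
for i in range(1,n):
    if s[i,4]>20: print('pins',s[i],P[l==i].mean(0))
E
```

```text
top 20 8787 x [401.5 943.7] y [-252.3  103.8]
top 60 714 x [739.  927.4] y [-172.5 -109.1]
top 120 1765 x [590.1 759.2] y [-161.2  -22.1]
top 180 655 x [590.8 751.2] y [-153.1  -39.9]
top 240 3284 x [573.7 763.9] y [-215.7  -39.9]
top 300 3066 x [572.4 747.9] y [-182.7  -63.1]
top 360 7862 x [554.9 711.8] y [-139.9  -23.2]
top 420 2773 x [518.1 639.9] y [-99.5 -24.6]
top 480 197 x [521.7 550.6] y [-74.6 -65.9]
scene 20 7324 x [397.2 931.5] y [-252.7   96.3]
scene 60 2246 x [846.1 936.5] y [-97.4  73. ]
scene 120 3252 x [589.3 931.8] y [-124.    23.1]
scene 180 2110 x [588.7 965.9] y [-109.7    0.1]
scene 240 2922 x [570.2 906.9] y [-192.1    5.1]
scene 300 3582 x [567.4 895.8] y [-126.3    6.6]
scene 360 4512 x [546.9 881.5] y [-139.1   24.3]
scene 420 4103 x [512.4 595.6] y [-73.3  42.3]
scene 480 919 x [523.5 592. ] y [-72.8  36.1]
x 480 ymin -71.36835568938938 zmax 479.9890975746041 ymin for z>300 -73.03588440358982
x 520 ymin -95.79031099451204 zmax 493.96261741057356 ymin for z>300 -102.69743816733171
x 560 ymin -116.57970154699225 zmax 494.07012073837814 ymin for z>300 -120.65354250736306
x 600 ymin -123.40693711226386 zmax 424.8700834959896 ymin for z>300 -124.87944851051134
x 640 ymin -152.31959724571985 zmax 423.73944341304826 ymin for z>300 -156.8616915324773
x 680 ymin -206.3800284279711 zmax 382.2999668889289 ymin for z>300 -200.00145924648936
x 720 ymin -216.24665311745045 zmax 377.8521196183901 ymin for z>300 -194.2247862834189
x 760 ymin -166.84375384885774 zmax 377.7895310796124 ymin for z>300 -149.95903963474257
x 840 ymin -68.33527085856507 zmax 339.96237468174337 ymin for z>300 -69.9311407788536
x 880 ymin -131.47500365878892 zmax 373.5145032813308 ymin for z>300 -71.34154103824636
pins [210 232  14  15 126] [ 445.4 -226.6   24.8]
pins [236 238  12  15 113] [ 429.9 -272.9   39.9]
pins [261 245  12  15 120] [ 417.7 -318.9   24.8]
pins [285 252  12  15 126] [ 403.7 -364.5   24.9]
```

```bash
cat > g.py <<'E'
import sys,numpy as np
from scipy.spatial.transform import Rotation as R
from workcell import arm
# usage: g.py x y z yaw [x y z yaw ...] : all relative to the current pose
s=arm.read_state(); R0=R.from_euler('xyz',s['ee_rot'],degrees=True)
print('clk',round(s['clock'],2),'pos',np.round(s['tool_pos'],1),'rot',np.round(s['ee_rot'],1),'F',np.round(s['contact_force'],1),'w',round(s['grip_width'],1),'J',np.round(s['joint_positions'],0))
a=np.array(sys.argv[1:],float).reshape(-1,4)
for t in a:
    d=R0.inv().apply(t[:3]-s['tool_pos']); w=(R0.inv()*R.from_euler('xyz',[180,0,t[3]],degrees=True)).as_rotvec()
    print('d',np.round(d,1),'a',np.round(w,3))
E
python3 g.py 300 150 236 122  594.9 -418.7 200 80.4
```

```text
clk 0.1 pos [167.1 601.8 255.6] rot [-179.9    0.   164.5] F [-0.3 -0.1  0.2] w 85.3 J [74. 20. 94. -0. 66. -0.]
d [-248.9 -399.8   20.2] a [-0.001  0.     0.741]
d [-685.2 -868.8   56.8] a [-1.000e-03  1.000e-03  1.468e+00]
```

```bash
python3 -m creep '[{"hand":85,"dx":-249,"dy":-400,"dz":20,"az":0.74},{"hand":85,"dx":-249,"dy":-400,"dz":20,"az":0.74},{"hand":85,"dx":-249,"dy":-400,"dz":20,"az":0.74},{"hand":85,"dx":-249,"dy":-400,"dz":20,"az":0.74},{"hand":85,"dx":-249,"dy":-400,"dz":20,"az":0.74},{"hand":85,"dx":-249,"dy":-400,"dz":20,"az":0.74},{"hand":85,"dx":-249,"dy":-400,"dz":20,"az":0.74},{"hand":85,"dx":-249,"dy":-400,"dz":20,"az":0.74},{"hand":85,"dx":-249,"dy":-400,"dz":20,"az":0.74},{"hand":85,"dx":-249,"dy":-400,"dz":20,"az":0.74}]' 40; python3 g.py 330 -230 215 80.4
```

```text
clk 0.1 pos [167.1 601.8 255.6] rot [-179.9    0.   164.5] F [-0.3 -0.1  0.2] w 85.3 J [74. 20. 94. -0. 66. -0.]
d [-379.5 -757.9   41.6] a [-1.000e-03  1.000e-03  1.468e+00]invalid input
```

```bash
python3 -m creep '[{"hand":85,"dx":-249,"dy":-400,"dz":20,"ax":0,"ay":0,"az":0.74},{"hand":85,"dx":-249,"dy":-400,"dz":20,"ax":0,"ay":0,"az":0.74},{"hand":85,"dx":-249,"dy":-400,"dz":20,"ax":0,"ay":0,"az":0.74},{"hand":85,"dx":-249,"dy":-400,"dz":20,"ax":0,"ay":0,"az":0.74},{"hand":85,"dx":-249,"dy":-400,"dz":20,"ax":0,"ay":0,"az":0.74},{"hand":85,"dx":-249,"dy":-400,"dz":20,"ax":0,"ay":0,"az":0.74},{"hand":85,"dx":-249,"dy":-400,"dz":20,"ax":0,"ay":0,"az":0.74},{"hand":85,"dx":-249,"dy":-400,"dz":20,"ax":0,"ay":0,"az":0.74},{"hand":85,"dx":-249,"dy":-400,"dz":20,"ax":0,"ay":0,"az":0.74},{"hand":85,"dx":-249,"dy":-400,"dz":20,"ax":0,"ay":0,"az":0.74}]' 40; python3 g.py 330 -230 215 80.4
```

```text
clock: 1.1
tool_pos: [299.8, 147.0, 236.0]
ee_rot: [-180.0, 0.0, 122.0]
contact_force: [-0.0, -0.3, -0.2]
grip_width: 85.2
grip_force: 0.0
clk 1.1 pos [299.8 147.  236. ] rot [-180.    0.  122.] F [-0.  -0.3 -0.2] w 85.2 J [ 26.  -6. 127.  -0.  59.  -6.]
d [-335.8 -174.1   21.3] a [-0.001  0.001  0.726]
```

```bash
python3 -m creep '[{"hand":85,"dx":-336,"dy":-174,"dz":21,"ax":0,"ay":0,"az":0.726},{"hand":85,"dx":-336,"dy":-174,"dz":21,"ax":0,"ay":0,"az":0.726},{"hand":85,"dx":-336,"dy":-174,"dz":21,"ax":0,"ay":0,"az":0.726},{"hand":85,"dx":-336,"dy":-174,"dz":21,"ax":0,"ay":0,"az":0.726},{"hand":85,"dx":-336,"dy":-174,"dz":21,"ax":0,"ay":0,"az":0.726},{"hand":85,"dx":-336,"dy":-174,"dz":21,"ax":0,"ay":0,"az":0.726},{"hand":85,"dx":-336,"dy":-174,"dz":21,"ax":0,"ay":0,"az":0.726},{"hand":85,"dx":-336,"dy":-174,"dz":21,"ax":0,"ay":0,"az":0.726},{"hand":85,"dx":-336,"dy":-174,"dz":21,"ax":0,"ay":0,"az":0.726}]' 40; python3 g.py 594.9 -418.7 160 80.4
```

```text
clock: 2.0
tool_pos: [331.4, -230.3, 215.1]
ee_rot: [180.0, 0.1, 80.3]
contact_force: [-0.5, -0.0, -0.5]
grip_width: 85.3
grip_force: 0.0
clk 2.0 pos [ 331.4 -230.3  215.1] rot [1.80e+02 1.00e-01 8.03e+01] F [-0.5 -0.  -0.5] w 85.3 J [-35.   3. 122.  -0.  55. -25.]
d [-141.2  291.5   55.4] a [ 0.     0.001 -0.002]
```

```bash
python3 -m creep '[{"hand":85,"dx":-141,"dy":291.5,"dz":55,"ax":0,"ay":0,"az":-0.002},{"hand":85,"dx":-141,"dy":291.5,"dz":55,"ax":0,"ay":0,"az":-0.002},{"hand":85,"dx":-141,"dy":291.5,"dz":55,"ax":0,"ay":0,"az":-0.002},{"hand":85,"dx":-141,"dy":291.5,"dz":55,"ax":0,"ay":0,"az":-0.002},{"hand":85,"dx":-141,"dy":291.5,"dz":55,"ax":0,"ay":0,"az":-0.002},{"hand":85,"dx":-141,"dy":291.5,"dz":55,"ax":0,"ay":0,"az":-0.002},{"hand":85,"dx":-141,"dy":291.5,"dz":55,"ax":0,"ay":0,"az":-0.002},{"hand":85,"dx":-141,"dy":291.5,"dz":55,"ax":0,"ay":0,"az":-0.002},{"hand":85,"dx":-141,"dy":291.5,"dz":55,"ax":0,"ay":0,"az":-0.002}]' 40; python3 g.py 594.9 -418.7 75.5 80.4
python3 - <<'E'
from h import *
p,d=snap('scene','scene1'); P=cloud('scene',d)
cv2.imwrite('pics/scene1c.png',cv2.resize(p[80:290,120:360,::-1],None,fx=2.8,fy=2.8,interpolation=cv2.INTER_CUBIC))
E
```

```text
clock: 2.9
tool_pos: [595.0, -412.8, 159.3]
ee_rot: [-179.9, -0.1, 80.6]
contact_force: [-0.6, 0.3, 0.2]
grip_width: 85.1
grip_force: 0.0
clk 2.9 pos [ 595.  -412.8  159.3] rot [-1.799e+02 -1.000e-01  8.060e+01] F [-0.6  0.3  0.2] w 85.1 J [-35.  34.  84.   0.  62. -26.]
d [-5.9  1.  83.8] a [-0.002 -0.001  0.004]
```

View pics/scene1c.png

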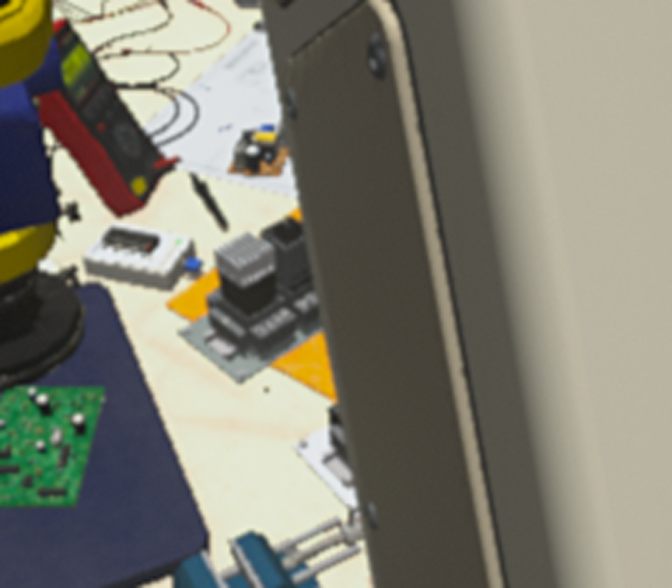

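The arm hides the right half of the rows in the scene view; the finned relay is at about (245,270) in the crop. I'll descend and grip the rightmost relay.

```bash
python3 -m creep '[{"hand":85,"dx":0,"dy":0,"dz":42,"ax":0,"ay":0,"az":0},{"hand":85,"dx":0,"dy":0,"dz":84.5,"ax":0,"ay":0,"az":0},{"hand":85,"dx":0,"dy":0,"dz":84.5,"ax":0,"ay":0,"az":0},{"hand":30,"dx":0,"dy":0,"dz":84.5,"ax":0,"ay":0,"az":0},{"hand":30,"dx":0,"dy":0,"dz":84.5,"ax":0,"ay":0,"az":0},{"hand":30,"dx":0,"dy":0,"dz":84.5,"ax":0,"ay":0,"az":0},{"hand":30,"dx":0,"dy":0,"dz":84.5,"ax":0,"ay":0,"az":0},{"hand":30,"dx":0,"dy":0,"dz":84.5,"ax":0,"ay":0,"az":0},{"hand":30,"dx":0,"dy":0,"dz":84.5,"ax":0,"ay":0,"az":0},{"hand":30,"dx":0,"dy":0,"dz":84.5,"ax":0,"ay":0,"az":0}]' 40; python3 g.py
```

```text
clock: 3.95
tool_pos: [596.2, -414.8, 78.2]
ee_rot: [179.9, 0.1, 80.6]
contact_force: [-1.6, 1.1, 6.8]
grip_width: 33.9
grip_force: 43.9
clk 3.95 pos [ 596.2 -414.8   78.2] rot [1.799e+02 1.000e-01 8.060e+01] F [-1.6  1.1  6.8] w 33.9 J [-35.  39.  87.  -0.  54. -26.]
```

```bash
python3 -m creep '[{"hand":30,"dx":0,"dy":0,"dz":-20,"ax":0,"ay":0,"az":0},{"hand":30,"dx":0,"dy":0,"dz":-40,"ax":0,"ay":0,"az":0},{"hand":30,"dx":0,"dy":0,"dz":-80,"ax":0,"ay":0,"az":0},{"hand":30,"dx":0,"dy":0,"dz":-80,"ax":0,"ay":0,"az":0},{"hand":30,"dx":0,"dy":0,"dz":-80,"ax":0,"ay":0,"az":0},{"hand":30,"dx":0,"dy":0,"dz":-80,"ax":0,"ay":0,"az":0}]'; python3 g.py 405.7 -360.9 158 73.2
```

```text
clock: 4.55
tool_pos: [594.9, -413.8, 155.4]
ee_rot: [-180.0, -0.0, 80.6]
contact_force: [0.2, 1.1, -0.7]
grip_width: 33.9
grip_force: 43.0
clk 4.55 pos [ 594.9 -413.8  155.4] rot [-180.    -0.    80.6] F [ 0.2  1.1 -0.7] w 33.9 J [-35.  34.  85.  -0.  61. -26.]
d [  21.3 -195.3   -2.4] a [-0.001 -0.     0.129]
```

```bash
python3 -m creep '[{"hand":30,"dx":21,"dy":-195,"dz":0,"ax":0,"ay":0,"az":0.129},{"hand":30,"dx":21,"dy":-195,"dz":0,"ax":0,"ay":0,"az":0.129},{"hand":30,"dx":21,"dy":-195,"dz":0,"ax":0,"ay":0,"az":0.129},{"hand":30,"dx":21,"dy":-195,"dz":0,"ax":0,"ay":0,"az":0.129},{"hand":30,"dx":21,"dy":-195,"dz":0,"ax":0,"ay":0,"az":0.129},{"hand":30,"dx":21,"dy":-195,"dz":0,"ax":0,"ay":0,"az":0.129},{"hand":30,"dx":21,"dy":-195,"dz":0,"ax":0,"ay":0,"az":0.129},{"hand":30,"dx":21,"dy":-195,"dz":0,"ax":0,"ay":0,"az":0.129}]'; python3 g.py 405.7 -360.9 98 73.2
python3 - <<'E'
from h import *
for n in('scene','top'):
    p,d=snap(n,n+'2')
    c=p[80:290,120:360] if n=='scene' else p[110:300,170:410]
    cv2.imwrite(f'pics/{n}2c.png',cv2.resize(c[...,::-1],None,fx=3,fy=3,interpolation=cv2.INTER_CUBIC)[:600])
E
```

```text
clock: 5.35
tool_pos: [407.6, -362.0, 155.6]
ee_rot: [180.0, 0.0, 73.2]
contact_force: [-0.0, -0.3, 0.1]
grip_width: 34.0
grip_force: 42.9
clk 5.35 pos [ 407.6 -362.   155.6] rot [180.    0.   73.2] F [-0.  -0.3  0.1] w 34.0 J [-42.  20. 109.   0.  51. -25.]
d [ 0.5 -2.2 57.6] a [0.    0.    0.001]
```

View pics/scene2c.png

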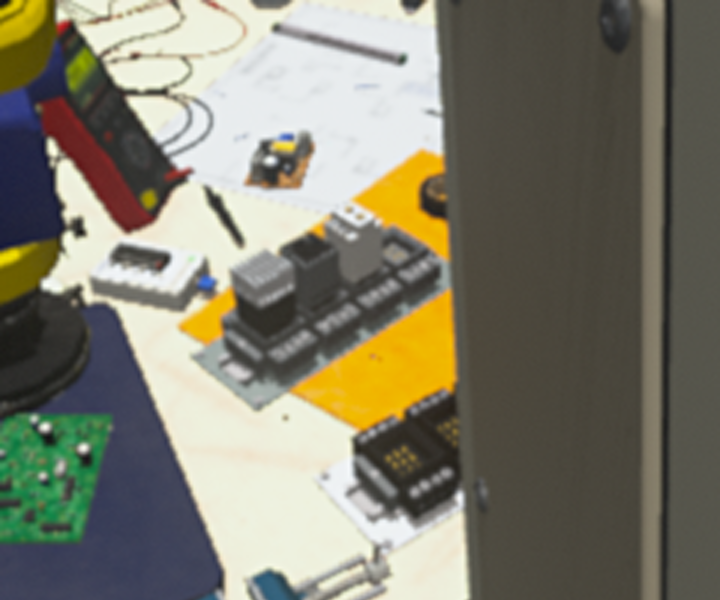

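View pics/top2c.png

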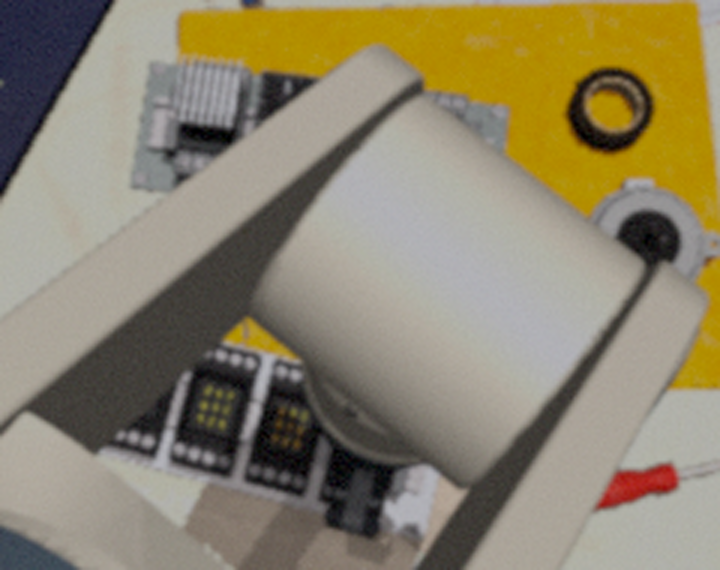

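The scene view shows the rightmost old base now empty at crop (400,255) and three relays still plugged in, but the arm hides well 4. In the top view the arm covers the held relay, so I'll descend by feel.

```bash
python3 -m creep '[{"hand":30,"dx":0.5,"dy":-2,"dz":40,"ax":0,"ay":0,"az":0},{"hand":30,"dx":0.5,"dy":-2,"dz":56,"ax":0,"ay":0,"az":0},{"hand":30,"dx":0.5,"dy":-2,"dz":62,"ax":0,"ay":0,"az":0},{"hand":30,"dx":0.5,"dy":-2,"dz":66,"ax":0,"ay":0,"az":0},{"hand":30,"dx":0.5,"dy":-2,"dz":69,"ax":0,"ay":0,"az":0},{"hand":30,"dx":0.5,"dy":-2,"dz":69,"ax":0,"ay":0,"az":0}]'; python3 g.py 405.7 -360.9 78 73.2
```

```text
clock: 6.05
tool_pos: [405.1, -360.8, 87.2]
ee_rot: [180.0, 0.0, 73.2]
contact_force: [0.5, 0.8, -0.3]
grip_width: 33.2
grip_force: 42.9
clk 6.05 pos [ 405.1 -360.8   87.2] rot [180.    0.   73.2] F [ 0.5  0.8 -0.3] w 33.2 J [-42.  26. 111.  -0.  43. -25.]
d [0.1 0.6 9.2] a [0.001 0.    0.   ]
```

```bash
python3 -m creep '[{"hand":30,"dx":0,"dy":0,"dz":4,"ax":0,"ay":0,"az":0},{"hand":30,"dx":0,"dy":0,"dz":7,"ax":0,"ay":0,"az":0},{"hand":30,"dx":0,"dy":0,"dz":9,"ax":0,"ay":0,"az":0},{"hand":30,"dx":0,"dy":0,"dz":10,"ax":0,"ay":0,"az":0},{"hand":30,"dx":0,"dy":0,"dz":10,"ax":0,"ay":0,"az":0},{"hand":30,"dx":0,"dy":0,"dz":10,"ax":0,"ay":0,"az":0}]'; python3 g.py
```

```text
clock: 6.65
tool_pos: [404.7, -360.6, 78.1]
ee_rot: [180.0, 0.0, 73.2]
contact_force: [-3.9, 3.9, 17.5]
grip_width: 33.6
grip_force: 45.1
clk 6.65 pos [ 404.7 -360.6   78.1] rot [180.    0.   73.2] F [-3.9  3.9 17.5] w 33.6 J [-42.  27. 111.  -0.  42. -25.]
```

```bash
python3 -m creep '[{"hand":85,"dx":0,"dy":0,"dz":0,"ax":0,"ay":0,"az":0},{"hand":85,"dx":0,"dy":0,"dz":0,"ax":0,"ay":0,"az":0},{"hand":85,"dx":0,"dy":0,"dz":0,"ax":0,"ay":0,"az":0},{"hand":85,"dx":0,"dy":0,"dz":0,"ax":0,"ay":0,"az":0},{"hand":85,"dx":0,"dy":0,"dz":-20,"ax":0,"ay":0,"az":0},{"hand":85,"dx":0,"dy":0,"dz":-60,"ax":0,"ay":0,"az":0},{"hand":85,"dx":0,"dy":0,"dz":-90,"ax":0,"ay":0,"az":0},{"hand":85,"dx":0,"dy":0,"dz":-90,"ax":0,"ay":0,"az":0},{"hand":85,"dx":0,"dy":0,"dz":-90,"ax":0,"ay":0,"az":0}]'; python3 g.py 602.6 -371.4 160 80.4
```

```text
clock: 7.55
tool_pos: [404.8, -360.7, 167.1]
ee_rot: [179.9, 0.0, 73.2]
contact_force: [0.4, -0.1, 0.1]
grip_width: 84.7
grip_force: 0.0
clk 7.55 pos [ 404.8 -360.7  167.1] rot [179.9   0.   73.2] F [ 0.4 -0.1  0.1] w 84.7 J [-42.  19. 108.  -0.  53. -25.]
d [ 46.9 192.4   7.3] a [ 0.001  0.001 -0.125]
```

```bash
python3 -m creep '[{"hand":85,"dx":47,"dy":192.5,"dz":7,"ax":0,"ay":0,"az":-0.126},{"hand":85,"dx":47,"dy":192.5,"dz":7,"ax":0,"ay":0,"az":-0.126},{"hand":85,"dx":47,"dy":192.5,"dz":7,"ax":0,"ay":0,"az":-0.126},{"hand":85,"dx":47,"dy":192.5,"dz":7,"ax":0,"ay":0,"az":-0.126},{"hand":85,"dx":47,"dy":192.5,"dz":7,"ax":0,"ay":0,"az":-0.126},{"hand":85,"dx":47,"dy":192.5,"dz":7,"ax":0,"ay":0,"az":-0.126},{"hand":85,"dx":47,"dy":192.5,"dz":7,"ax":0,"ay":0,"az":-0.126},{"hand":85,"dx":47,"dy":192.5,"dz":7,"ax":0,"ay":0,"az":-0.126},{"hand":85,"dx":47,"dy":192.5,"dz":7,"ax":0,"ay":0,"az":-0.126}]'; python3 g.py 602.6 -371.4 78 80.4
```

```text
clock: 8.45
tool_pos: [601.5, -371.4, 160.0]
ee_rot: [-180.0, -0.0, 80.4]
contact_force: [-0.6, -0.1, -0.2]
grip_width: 85.1
grip_force: 0.0
clk 8.45 pos [ 601.5 -371.4  160. ] rot [-180.    -0.    80.4] F [-0.6 -0.1 -0.2] w 85.1 J [-32.  33.  87.  -0.  60. -22.]
d [ 0.1  1.1 82. ] a [-0. -0. -0.]
```

```bash
python3 -m creep '[{"hand":85,"dx":0,"dy":1,"dz":42,"ax":0,"ay":0,"az":0},{"hand":85,"dx":0,"dy":1,"dz":82,"ax":0,"ay":0,"az":0},{"hand":85,"dx":0,"dy":1,"dz":82,"ax":0,"ay":0,"az":0},{"hand":30,"dx":0,"dy":1,"dz":82,"ax":0,"ay":0,"az":0},{"hand":30,"dx":0,"dy":1,"dz":82,"ax":0,"ay":0,"az":0},{"hand":30,"dx":0,"dy":1,"dz":82,"ax":0,"ay":0,"az":0},{"hand":30,"dx":0,"dy":1,"dz":82,"ax":0,"ay":0,"az":0},{"hand":30,"dx":0,"dy":1,"dz":82,"ax":0,"ay":0,"az":0},{"hand":30,"dx":0,"dy":1,"dz":82,"ax":0,"ay":0,"az":0},{"hand":30,"dx":0,"dy":1,"dz":82,"ax":0,"ay":0,"az":0}]' 40; python3 g.py
```

```text
clock: 9.45
tool_pos: [604.2, -372.0, 80.0]
ee_rot: [179.9, 0.1, 80.4]
contact_force: [-0.8, 0.1, 7.2]
grip_width: 35.8
grip_force: 44.9
clk 9.45 pos [ 604.2 -372.    80. ] rot [1.799e+02 1.000e-01 8.040e+01] F [-0.8  0.1  7.2] w 35.8 J [-32.  38.  89.  -0.  53. -22.]
```

```bash
python3 -m creep '[{"hand":30,"dx":0,"dy":0,"dz":-20,"ax":0,"ay":0,"az":0},{"hand":30,"dx":0,"dy":0,"dz":-40,"ax":0,"ay":0,"az":0},{"hand":30,"dx":0,"dy":0,"dz":-80,"ax":0,"ay":0,"az":0},{"hand":30,"dx":0,"dy":0,"dz":-80,"ax":0,"ay":0,"az":0},{"hand":30,"dx":0,"dy":0,"dz":-80,"ax":0,"ay":0,"az":0},{"hand":30,"dx":0,"dy":0,"dz":-80,"ax":0,"ay":0,"az":0}]'; python3 g.py 418.4 -318.9 158 73.2
```

```text
clock: 10.05
tool_pos: [603.0, -370.9, 157.2]
ee_rot: [-179.9, -0.0, 80.4]
contact_force: [-0.5, 0.3, -1.7]
grip_width: 35.8
grip_force: 44.2
clk 10.05 pos [ 603.  -370.9  157.2] rot [-179.9   -0.    80.4] F [-0.5  0.3 -1.7] w 35.8 J [-32.  33.  87.   0.  60. -22.]
d [  20.6 -190.6   -0.6] a [-0.001 -0.     0.126]
```

```bash
python3 -m creep '[{"hand":30,"dx":20.5,"dy":-191,"dz":0,"ax":0,"ay":0,"az":0.126},{"hand":30,"dx":20.5,"dy":-191,"dz":0,"ax":0,"ay":0,"az":0.126},{"hand":30,"dx":20.5,"dy":-191,"dz":0,"ax":0,"ay":0,"az":0.126},{"hand":30,"dx":20.5,"dy":-191,"dz":0,"ax":0,"ay":0,"az":0.126},{"hand":30,"dx":20.5,"dy":-191,"dz":0,"ax":0,"ay":0,"az":0.126},{"hand":30,"dx":20.5,"dy":-191,"dz":0,"ax":0,"ay":0,"az":0.126},{"hand":30,"dx":20.5,"dy":-191,"dz":0,"ax":0,"ay":0,"az":0.126},{"hand":30,"dx":20.5,"dy":-191,"dz":0,"ax":0,"ay":0,"az":0.126},{"hand":30,"dx":20.5,"dy":-191,"dz":0,"ax":0,"ay":0,"az":0.126}]'; python3 g.py 418.4 -318.9 89 73.2
```

```text
clock: 10.95
tool_pos: [419.4, -319.5, 157.5]
ee_rot: [-180.0, -0.0, 73.2]
contact_force: [-0.4, -0.1, -0.9]
grip_width: 35.6
grip_force: 44.0
clk 10.95 pos [ 419.4 -319.5  157.5] rot [-180.    -0.    73.2] F [-0.4 -0.1 -0.9] w 35.6 J [-37.  19. 111.   0.  51. -21.]
d [ 0.3 -1.1 68.5] a [-0.    -0.     0.001]
```

```bash
python3 -m creep '[{"hand":30,"dx":0.3,"dy":-1,"dz":40,"ax":0,"ay":0,"az":0},{"hand":30,"dx":0.3,"dy":-1,"dz":56,"ax":0,"ay":0,"az":0},{"hand":30,"dx":0.3,"dy":-1,"dz":62,"ax":0,"ay":0,"az":0},{"hand":30,"dx":0.3,"dy":-1,"dz":66,"ax":0,"ay":0,"az":0},{"hand":30,"dx":0.3,"dy":-1,"dz":69,"ax":0,"ay":0,"az":0},{"hand":30,"dx":0.3,"dy":-1,"dz":69,"ax":0,"ay":0,"az":0}]'; python3 g.py 418.4 -318.9 79 73.2
```

```text
clock: 11.55
tool_pos: [418.1, -319.0, 89.2]
ee_rot: [180.0, 0.0, 73.2]
contact_force: [-0.1, 0.8, -0.7]
grip_width: 35.6
grip_force: 44.0
clk 11.55 pos [ 418.1 -319.    89.2] rot [180.    0.   73.2] F [-0.1  0.8 -0.7] w 35.6 J [-38.  24. 113.  -0.  42. -21.]
d [ 0.2  0.2 10.2] a [0.001 0.    0.   ]
```

```bash
python3 -m creep '[{"hand":30,"dx":0,"dy":0,"dz":4,"ax":0,"ay":0,"az":0},{"hand":30,"dx":0,"dy":0,"dz":7,"ax":0,"ay":0,"az":0},{"hand":30,"dx":0,"dy":0,"dz":9,"ax":0,"ay":0,"az":0},{"hand":30,"dx":0,"dy":0,"dz":10,"ax":0,"ay":0,"az":0},{"hand":30,"dx":0,"dy":0,"dz":10,"ax":0,"ay":0,"az":0},{"hand":30,"dx":0,"dy":0,"dz":10,"ax":0,"ay":0,"az":0}]'; python3 g.py
```

```text
clock: 12.15
tool_pos: [417.6, -318.8, 79.8]
ee_rot: [-180.0, 0.0, 73.2]
contact_force: [-4.0, 2.5, 13.6]
grip_width: 35.8
grip_force: 45.3
clk 12.15 pos [ 417.6 -318.8   79.8] rot [-180.     0.    73.2] F [-4.   2.5 13.6] w 35.8 J [-38.  25. 113.  -0.  41. -21.]
```

Bottomed out at 79.8, matching the grip height of 80. Release, rise and go on to relay 2.

```bash
python3 -m creep '[{"hand":85,"dx":0,"dy":0,"dz":0,"ax":0,"ay":0,"az":0},{"hand":85,"dx":0,"dy":0,"dz":0,"ax":0,"ay":0,"az":0},{"hand":85,"dx":0,"dy":0,"dz":0,"ax":0,"ay":0,"az":0},{"hand":85,"dx":0,"dy":0,"dz":0,"ax":0,"ay":0,"az":0},{"hand":85,"dx":0,"dy":0,"dz":-20,"ax":0,"ay":0,"az":0},{"hand":85,"dx":0,"dy":0,"dz":-60,"ax":0,"ay":0,"az":0},{"hand":85,"dx":0,"dy":0,"dz":-90,"ax":0,"ay":0,"az":0},{"hand":85,"dx":0,"dy":0,"dz":-90,"ax":0,"ay":0,"az":0},{"hand":85,"dx":0,"dy":0,"dz":-90,"ax":0,"ay":0,"az":0}]'; python3 g.py 610.9 -324.2 160 80.4
```

```text
clock: 13.05
tool_pos: [417.9, -318.9, 169.2]
ee_rot: [179.9, 0.0, 73.2]
contact_force: [0.3, -0.1, -0.3]
grip_width: 85.0
grip_force: 0.0
clk 13.05 pos [ 417.9 -318.9  169.2] rot [179.9   0.   73.2] F [ 0.3 -0.1 -0.3] w 85.0 J [-38.  17. 110.  -0.  52. -21.]
d [ 50.7 186.3   9.4] a [ 0.001  0.001 -0.125]
```

```bash
python3 -m creep '[{"hand":85,"dx":51,"dy":187,"dz":9,"ax":0,"ay":0,"az":-0.126},{"hand":85,"dx":51,"dy":187,"dz":9,"ax":0,"ay":0,"az":-0.126},{"hand":85,"dx":51,"dy":187,"dz":9,"ax":0,"ay":0,"az":-0.126},{"hand":85,"dx":51,"dy":187,"dz":9,"ax":0,"ay":0,"az":-0.126},{"hand":85,"dx":51,"dy":187,"dz":9,"ax":0,"ay":0,"az":-0.126},{"hand":85,"dx":51,"dy":187,"dz":9,"ax":0,"ay":0,"az":-0.126},{"hand":85,"dx":51,"dy":187,"dz":9,"ax":0,"ay":0,"az":-0.126},{"hand":85,"dx":51,"dy":187,"dz":9,"ax":0,"ay":0,"az":-0.126},{"hand":85,"dx":51,"dy":187,"dz":9,"ax":0,"ay":0,"az":-0.126}]'; python3 g.py 611.5 -324.2 78 80.4
python3 - <<'E'
from h import *
p,d=snap('top','top3')
cv2.imwrite('pics/top3c.png',cv2.resize(p[110:300,170:410,::-1],None,fx=3,fy=3,interpolation=cv2.INTER_CUBIC))
E
```

```text
clock: 13.95
tool_pos: [610.5, -324.1, 159.9]
ee_rot: [-180.0, -0.0, 80.4]
contact_force: [-0.1, 0.4, 0.1]
grip_width: 84.7
grip_force: 0.0
clk 13.95 pos [ 610.5 -324.1  159.9] rot [-180.    -0.    80.4] F [-0.1  0.4  0.1] w 84.7 J [-28.  31.  89.  -0.  59. -18.]
d [ 0.1  1.  81.9] a [-0. -0. -0.]
```

View pics/top3c.png

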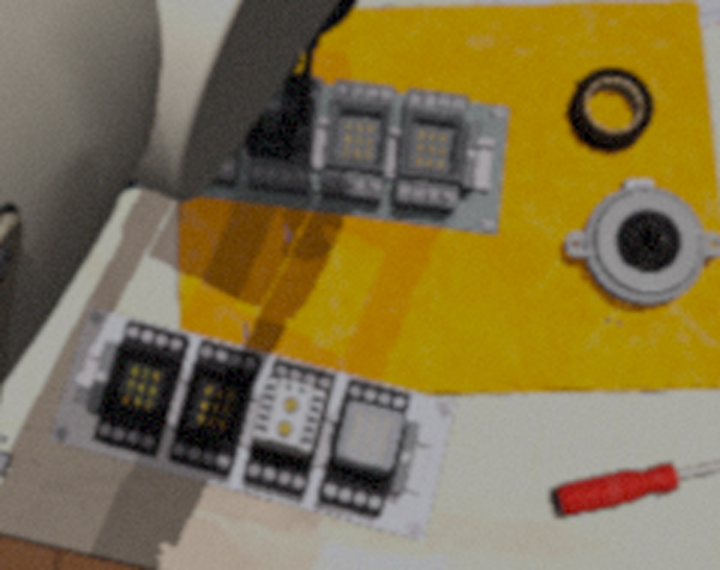

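The monitor at (290,408) and the clear relay at (368,435) sit square in wells 3 and 4, and old bases 3 and 4 are empty. Next is the timer.

```bash
python3 -m creep '[{"hand":85,"dx":0,"dy":1,"dz":42,"ax":0,"ay":0,"az":0},{"hand":85,"dx":0,"dy":1,"dz":82,"ax":0,"ay":0,"az":0},{"hand":85,"dx":0,"dy":1,"dz":82,"ax":0,"ay":0,"az":0},{"hand":30,"dx":0,"dy":1,"dz":82,"ax":0,"ay":0,"az":0},{"hand":30,"dx":0,"dy":1,"dz":82,"ax":0,"ay":0,"az":0},{"hand":30,"dx":0,"dy":1,"dz":82,"ax":0,"ay":0,"az":0},{"hand":30,"dx":0,"dy":1,"dz":82,"ax":0,"ay":0,"az":0},{"hand":30,"dx":0,"dy":1,"dz":82,"ax":0,"ay":0,"az":0},{"hand":30,"dx":0,"dy":1,"dz":82,"ax":0,"ay":0,"az":0},{"hand":30,"dx":0,"dy":1,"dz":82,"ax":0,"ay":0,"az":0}]' 40; python3 g.py
```

```text
clock: 15.0
tool_pos: [613.3, -324.7, 80.0]
ee_rot: [179.9, 0.1, 80.4]
contact_force: [-1.5, 0.3, 7.3]
grip_width: 35.6
grip_force: 43.2
clk 15.0 pos [ 613.3 -324.7   80. ] rot [1.799e+02 1.000e-01 8.040e+01] F [-1.5  0.3  7.3] w 35.6 J [-28.  37.  91.  -0.  52. -18.]
```

```bash
python3 -m creep '[{"hand":30,"dx":0,"dy":0,"dz":-20,"ax":0,"ay":0,"az":0},{"hand":30,"dx":0,"dy":0,"dz":-40,"ax":0,"ay":0,"az":0},{"hand":30,"dx":0,"dy":0,"dz":-80,"ax":0,"ay":0,"az":0},{"hand":30,"dx":0,"dy":0,"dz":-80,"ax":0,"ay":0,"az":0},{"hand":30,"dx":0,"dy":0,"dz":-80,"ax":0,"ay":0,"az":0},{"hand":30,"dx":0,"dy":0,"dz":-80,"ax":0,"ay":0,"az":0}]'; python3 g.py 432.3 -272.9 158 73.2
```

```text
clock: 15.6
tool_pos: [611.9, -323.8, 157.2]
ee_rot: [-179.9, -0.0, 80.4]
contact_force: [0.0, 0.2, -2.6]
grip_width: 35.8
grip_force: 42.8
clk 15.6 pos [ 611.9 -323.8  157.2] rot [-179.9   -0.    80.4] F [ 0.   0.2 -2.6] w 35.8 J [-28.  32.  89.  -0.  59. -18.]
d [  20.3 -185.5   -0.6] a [-0.001 -0.     0.126]
```

```bash
python3 -m creep '[{"hand":30,"dx":20.5,"dy":-186,"dz":0,"ax":0,"ay":0,"az":0.126},{"hand":30,"dx":20.5,"dy":-186,"dz":0,"ax":0,"ay":0,"az":0.126},{"hand":30,"dx":20.5,"dy":-186,"dz":0,"ax":0,"ay":0,"az":0.126},{"hand":30,"dx":20.5,"dy":-186,"dz":0,"ax":0,"ay":0,"az":0.126},{"hand":30,"dx":20.5,"dy":-186,"dz":0,"ax":0,"ay":0,"az":0.126},{"hand":30,"dx":20.5,"dy":-186,"dz":0,"ax":0,"ay":0,"az":0.126},{"hand":30,"dx":20.5,"dy":-186,"dz":0,"ax":0,"ay":0,"az":0.126},{"hand":30,"dx":20.5,"dy":-186,"dz":0,"ax":0,"ay":0,"az":0.126},{"hand":30,"dx":20.5,"dy":-186,"dz":0,"ax":0,"ay":0,"az":0.126}]'; python3 g.py 432.3 -272.9 89 73.2
```

```text
clock: 16.5
tool_pos: [433.1, -273.2, 157.5]
ee_rot: [-180.0, -0.0, 73.2]
contact_force: [0.5, -0.1, -1.5]
grip_width: 35.8
grip_force: 42.8
clk 16.5 pos [ 433.1 -273.2  157.5] rot [-180.    -0.    73.2] F [ 0.5 -0.1 -1.5] w 35.8 J [-32.  17. 112.   0.  50. -16.]
d [ 0.  -0.9 68.5] a [-0.    -0.     0.001]
```

```bash
python3 -m creep '[{"hand":30,"dx":0,"dy":-0.8,"dz":40,"ax":0,"ay":0,"az":0},{"hand":30,"dx":0,"dy":-0.8,"dz":56,"ax":0,"ay":0,"az":0},{"hand":30,"dx":0,"dy":-0.8,"dz":62,"ax":0,"ay":0,"az":0},{"hand":30,"dx":0,"dy":-0.8,"dz":66,"ax":0,"ay":0,"az":0},{"hand":30,"dx":0,"dy":-0.8,"dz":69,"ax":0,"ay":0,"az":0},{"hand":30,"dx":0,"dy":-0.8,"dz":69,"ax":0,"ay":0,"az":0}]'; python3 g.py 432.3 -272.9 79 73.2
```

```text
clock: 17.1
tool_pos: [432.1, -273.0, 89.2]
ee_rot: [180.0, 0.0, 73.2]
contact_force: [0.2, 0.9, -1.4]
grip_width: 35.8
grip_force: 42.8
clk 17.1 pos [ 432.1 -273.    89.2] rot [180.    0.   73.2] F [ 0.2  0.9 -1.4] w 35.8 J [-32.  23. 115.  -0.  42. -16.]
d [ 0.1  0.2 10.2] a [0.001 0.    0.   ]
```

```bash
python3 -m creep '[{"hand":30,"dx":0,"dy":0,"dz":4,"ax":0,"ay":0,"az":0},{"hand":30,"dx":0,"dy":0,"dz":7,"ax":0,"ay":0,"az":0},{"hand":30,"dx":0,"dy":0,"dz":9,"ax":0,"ay":0,"az":0},{"hand":30,"dx":0,"dy":0,"dz":10,"ax":0,"ay":0,"az":0},{"hand":30,"dx":0,"dy":0,"dz":10,"ax":0,"ay":0,"az":0},{"hand":30,"dx":0,"dy":0,"dz":10,"ax":0,"ay":0,"az":0}]'; python3 g.py
```

```text
clock: 17.7
tool_pos: [432.1, -273.0, 79.4]
ee_rot: [179.9, 0.0, 73.2]
contact_force: [-0.7, 0.4, 6.0]
grip_width: 35.6
grip_force: 39.7
clk 17.7 pos [ 432.1 -273.    79.4] rot [179.9   0.   73.2] F [-0.7  0.4  6. ] w 35.6 J [-32.  24. 115.  -0.  40. -16.]
```

```bash
python3 -m creep '[{"hand":85,"dx":0,"dy":0,"dz":0,"ax":0,"ay":0,"az":0},{"hand":85,"dx":0,"dy":0,"dz":0,"ax":0,"ay":0,"az":0},{"hand":85,"dx":0,"dy":0,"dz":0,"ax":0,"ay":0,"az":0},{"hand":85,"dx":0,"dy":0,"dz":0,"ax":0,"ay":0,"az":0},{"hand":85,"dx":0,"dy":0,"dz":-20,"ax":0,"ay":0,"az":0},{"hand":85,"dx":0,"dy":0,"dz":-60,"ax":0,"ay":0,"az":0},{"hand":85,"dx":0,"dy":0,"dz":-90,"ax":0,"ay":0,"az":0},{"hand":85,"dx":0,"dy":0,"dz":-90,"ax":0,"ay":0,"az":0},{"hand":85,"dx":0,"dy":0,"dz":-90,"ax":0,"ay":0,"az":0}]'; python3 g.py 619 -276.8 160 80.4
```

```text
clock: 18.6
tool_pos: [431.9, -272.9, 169.2]
ee_rot: [179.9, 0.0, 73.2]
contact_force: [0.4, 0.1, -0.7]
grip_width: 84.9
grip_force: 0.0
clk 18.6 pos [ 431.9 -272.9  169.2] rot [179.9   0.   73.2] F [ 0.4  0.1 -0.7] w 84.9 J [-32.  16. 112.  -0.  52. -16.]
d [ 50.3 180.3   9.4] a [ 0.001  0.    -0.125]
```

Before relay 1, I'll check the wrist's width against the microscope knob at about (690,-206), z 240–380.

```bash
python3 - <<'E'
from h import *
np.set_printoptions(suppress=True,precision=0,linewidth=150)
S=[]
for n in('top','scene'):   # microscope points
    d=np.load(f'/tmp/{n}0.npz')['d']; P=cloud(n,d)[d>0]; S.append(P[(P[:,0]>470)&(P[:,0]<800)&(P[:,1]>-240)&(P[:,1]<0)&(P[:,2]>100)])
S=np.vstack(S)
def loc(P,a): a=np.radians(a); return np.c_[P[:,:2]@[np.cos(a),np.sin(a)],P[:,:2]@[-np.sin(a),np.cos(a)],P[:,2]]
def arm_pts(n,f,a):
    d=np.load(f'/tmp/{f}.npz')['d'];d0=np.load(f'/tmp/{n}0.npz')['d']
    P=cloud(n,d)[(d>0)&(d<d0-40)]; return loc(P,a)
st=arm.read_state()
A=arm_pts('top','top3',np.degrees(np.arctan2(-324.1,610.5))); B=arm_pts('top','top2',np.degrees(np.arctan2(-362,407.6))); C=arm_pts('scene','scene1',-34.7); 
A[:,0]-=691; B[:,0]-=545; C[:,0]-=724
M=loc(S,np.degrees(np.arctan2(-276.8,619))); M[:,0]-=678
for lo in range(100,700,50):
    r=[]
    for Q in(A,B,C):
        q=Q[(Q[:,2]>lo)&(Q[:,2]<lo+50)&(Q[:,0]>-250)]
        r.append((len(q),np.percentile(q,[1,99],axis=0)[:,:2].T.ravel()) if len(q)>20 else None)
    m=M[(M[:,2]>lo)&(M[:,2]<lo+50)]
    k=np.argsort(m[:,1])[:5] if len(m) else []
    print(lo,'arm [r0 r1 lat0 lat1]',*r,'| micro r,lat',np.median(m[k][:,:2],0) if len(m) else None, 'within r<60:',m[m[:,0]<60][:,1].min() if len(m) and (m[:,0]<60).any() else None)
E
```

```text
100 arm [r0 r1 lat0 lat1] None None None | micro r,lat [-25. 139.] within r<60: 137.87662622702223
150 arm [r0 r1 lat0 lat1] None (42, array([-48., -29., -27.,  -0.])) None | micro r,lat [-45. 143.] within r<60: 142.40105615884926
200 arm [r0 r1 lat0 lat1] (352, array([-71., -14., -33., -11.])) (348, array([-62., -30., -36.,  -6.])) None | micro r,lat [ 63. 104.] within r<60: 103.23515371132535
250 arm [r0 r1 lat0 lat1] (166, array([-62.,   7., -37., -18.])) (71, array([-37., -25., -26.,  18.])) None | micro r,lat [ 80. 101.] within r<60: 102.55894265774938
300 arm [r0 r1 lat0 lat1] None (215, array([-40., -26., -29.,  29.])) None | micro r,lat [ 55. 112.] within r<60: 108.93593573447492
350 arm [r0 r1 lat0 lat1] None (194, array([-38., -29., -23.,  26.])) None | micro r,lat [-111.  131.] within r<60: 130.52877347131707
400 arm [r0 r1 lat0 lat1] (306, array([-40., -22., -60.,  45.])) (114, array([-41., -37., -16.,  17.])) None | micro r,lat [-116.  132.] within r<60: 132.07494098031304
450 arm [r0 r1 lat0 lat1] (2553, array([-100.,   23.,  -66.,   45.])) (2565, array([-89.,  43., -50.,  48.])) None | micro r,lat [-173.  146.] within r<60: 145.41653322803683
500 arm [r0 r1 lat0 lat1] (5035, array([-170.,    9.,  -65.,   45.])) (12672, array([-98.,  35., -59.,  60.])) None | micro r,lat None within r<60: None
550 arm [r0 r1 lat0 lat1] (5702, array([-189.,  -35.,  -60.,   55.])) (6072, array([-102.,  -23.,  -59.,   62.])) None | micro r,lat None within r<60: None
600 arm [r0 r1 lat0 lat1] (12733, array([-240., -121.,  -60.,   60.])) (17820, array([-156.,  -89.,  -57.,   62.])) None | micro r,lat None within r<60: None
650 arm [r0 r1 lat0 lat1] (18678, array([-249., -178.,  -62.,   36.])) (11119, array([-181., -135.,  -15.,   54.])) None | micro r,lat None within r<60: None
```

Arm half-width is about 62 mm and the microscope is at least 103 mm off laterally, so it is clear. On to the finned relay.

```bash
python3 -m creep '[{"hand":85,"dx":50,"dy":181,"dz":9,"ax":0,"ay":0,"az":-0.126},{"hand":85,"dx":50,"dy":181,"dz":9,"ax":0,"ay":0,"az":-0.126},{"hand":85,"dx":50,"dy":181,"dz":9,"ax":0,"ay":0,"az":-0.126},{"hand":85,"dx":50,"dy":181,"dz":9,"ax":0,"ay":0,"az":-0.126},{"hand":85,"dx":50,"dy":181,"dz":9,"ax":0,"ay":0,"az":-0.126},{"hand":85,"dx":50,"dy":181,"dz":9,"ax":0,"ay":0,"az":-0.126},{"hand":85,"dx":50,"dy":181,"dz":9,"ax":0,"ay":0,"az":-0.126},{"hand":85,"dx":50,"dy":181,"dz":9,"ax":0,"ay":0,"az":-0.126},{"hand":85,"dx":50,"dy":181,"dz":9,"ax":0,"ay":0,"az":-0.126}]'; python3 g.py 619.5 -276.8 78 80.4
```

```text
clock: 19.5
tool_pos: [618.5, -277.3, 159.9]
ee_rot: [-180.0, -0.0, 80.4]
contact_force: [0.1, -0.7, -0.5]
grip_width: 85.0
grip_force: 0.0
clk 19.5 pos [ 618.5 -277.3  159.9] rot [-180.    -0.    80.4] F [ 0.1 -0.7 -0.5] w 85.0 J [-24.  30.  91.  -0.  59. -15.]
d [ 0.7  0.9 81.9] a [-0. -0. -0.]
```

```bash
python3 -m creep '[{"hand":85,"dx":0.6,"dy":1,"dz":42,"ax":0,"ay":0,"az":0},{"hand":85,"dx":0.6,"dy":1,"dz":82,"ax":0,"ay":0,"az":0},{"hand":85,"dx":0.6,"dy":1,"dz":82,"ax":0,"ay":0,"az":0},{"hand":30,"dx":0.6,"dy":1,"dz":82,"ax":0,"ay":0,"az":0},{"hand":30,"dx":0.6,"dy":1,"dz":82,"ax":0,"ay":0,"az":0},{"hand":30,"dx":0.6,"dy":1,"dz":82,"ax":0,"ay":0,"az":0},{"hand":30,"dx":0.6,"dy":1,"dz":82,"ax":0,"ay":0,"az":0},{"hand":30,"dx":0.6,"dy":1,"dz":82,"ax":0,"ay":0,"az":0},{"hand":30,"dx":0.6,"dy":1,"dz":82,"ax":0,"ay":0,"az":0},{"hand":30,"dx":0.6,"dy":1,"dz":82,"ax":0,"ay":0,"az":0}]' 40; python3 g.py
```

```text
clock: 20.5
tool_pos: [620.5, -277.0, 79.4]
ee_rot: [180.0, 0.0, 80.4]
contact_force: [-3.7, 0.5, 7.7]
grip_width: 35.6
grip_force: 40.0
clk 20.5 pos [ 620.5 -277.    79.4] rot [180.    0.   80.4] F [-3.7  0.5  7.7] w 35.6 J [-24.  36.  93.  -0.  51. -15.]
```

```bash
python3 -m creep '[{"hand":30,"dx":0,"dy":0,"dz":-20,"ax":0,"ay":0,"az":0},{"hand":30,"dx":0,"dy":0,"dz":-40,"ax":0,"ay":0,"az":0},{"hand":30,"dx":0,"dy":0,"dz":-80,"ax":0,"ay":0,"az":0},{"hand":30,"dx":0,"dy":0,"dz":-80,"ax":0,"ay":0,"az":0},{"hand":30,"dx":0,"dy":0,"dz":-80,"ax":0,"ay":0,"az":0},{"hand":30,"dx":0,"dy":0,"dz":-80,"ax":0,"ay":0,"az":0}]'; python3 g.py 446.2 -227 158 73.2
```

```text
clock: 21.1
tool_pos: [619.9, -276.5, 157.1]
ee_rot: [-179.9, -0.0, 80.4]
contact_force: [-0.1, -0.1, -1.7]
grip_width: 36.0
grip_force: 40.0
clk 21.1 pos [ 619.9 -276.5  157.1] rot [-179.9   -0.    80.4] F [-0.1 -0.1 -1.7] w 36.0 J [-24.  31.  91.   0.  58. -15.]
d [  19.9 -179.5   -0.8] a [-0.001 -0.     0.126]
```

```bash
python3 -m creep '[{"hand":30,"dx":20,"dy":-180,"dz":0,"ax":0,"ay":0,"az":0.126},{"hand":30,"dx":20,"dy":-180,"dz":0,"ax":0,"ay":0,"az":0.126},{"hand":30,"dx":20,"dy":-180,"dz":0,"ax":0,"ay":0,"az":0.126},{"hand":30,"dx":20,"dy":-180,"dz":0,"ax":0,"ay":0,"az":0.126},{"hand":30,"dx":20,"dy":-180,"dz":0,"ax":0,"ay":0,"az":0.126},{"hand":30,"dx":20,"dy":-180,"dz":0,"ax":0,"ay":0,"az":0.126},{"hand":30,"dx":20,"dy":-180,"dz":0,"ax":0,"ay":0,"az":0.126},{"hand":30,"dx":20,"dy":-180,"dz":0,"ax":0,"ay":0,"az":0.126},{"hand":30,"dx":20,"dy":-180,"dz":0,"ax":0,"ay":0,"az":0.126}]'; python3 g.py 446.2 -227 89 73.2
```

```text
clock: 22.0
tool_pos: [447.0, -227.3, 157.5]
ee_rot: [-180.0, -0.0, 73.2]
contact_force: [0.2, 1.0, -1.4]
grip_width: 35.7
grip_force: 40.5
clk 22.0 pos [ 447.  -227.3  157.5] rot [-180.    -0.    73.2] F [ 0.2  1.  -1.4] w 35.7 J [-27.  17. 114.   0.  50. -10.]
d [ 0.  -0.9 68.5] a [-0. -0.  0.]
```

```bash
python3 -m creep '[{"hand":30,"dx":0,"dy":-0.8,"dz":40,"ax":0,"ay":0,"az":0},{"hand":30,"dx":0,"dy":-0.8,"dz":56,"ax":0,"ay":0,"az":0},{"hand":30,"dx":0,"dy":-0.8,"dz":62,"ax":0,"ay":0,"az":0},{"hand":30,"dx":0,"dy":-0.8,"dz":66,"ax":0,"ay":0,"az":0},{"hand":30,"dx":0,"dy":-0.8,"dz":69,"ax":0,"ay":0,"az":0},{"hand":30,"dx":0,"dy":-0.8,"dz":69,"ax":0,"ay":0,"az":0}]'; python3 g.py 446.2 -227 79 73.2
```

```text
clock: 22.6
tool_pos: [446.0, -227.1, 89.2]
ee_rot: [180.0, 0.0, 73.2]
contact_force: [-0.5, 0.3, -1.3]
grip_width: 35.3
grip_force: 40.5
clk 22.6 pos [ 446.  -227.1   89.2] rot [180.    0.   73.2] F [-0.5  0.3 -1.3] w 35.3 J [-27.  23. 116.  -0.  41. -10.]
d [ 0.1  0.2 10.2] a [0.001 0.    0.   ]
```

```bash
python3 -m creep '[{"hand":30,"dx":0,"dy":0,"dz":4,"ax":0,"ay":0,"az":0},{"hand":30,"dx":0,"dy":0,"dz":7,"ax":0,"ay":0,"az":0},{"hand":30,"dx":0,"dy":0,"dz":9,"ax":0,"ay":0,"az":0},{"hand":30,"dx":0,"dy":0,"dz":10,"ax":0,"ay":0,"az":0},{"hand":30,"dx":0,"dy":0,"dz":10.5,"ax":0,"ay":0,"az":0},{"hand":30,"dx":0,"dy":0,"dz":10.5,"ax":0,"ay":0,"az":0}]'; python3 g.py
```

```text
clock: 23.2
tool_pos: [445.6, -226.9, 79.3]
ee_rot: [180.0, 0.0, 73.2]
contact_force: [-4.1, 2.0, 15.4]
grip_width: 35.5
grip_force: 42.1
clk 23.2 pos [ 445.6 -226.9   79.3] rot [180.    0.   73.2] F [-4.1  2.  15.4] w 35.5 J [-27.  24. 116.  -0.  40. -10.]
```

Bottomed out. Release, rise, then pull clear to look.

```bash
python3 -m creep '[{"hand":85,"dx":0,"dy":0,"dz":0,"ax":0,"ay":0,"az":0},{"hand":85,"dx":0,"dy":0,"dz":0,"ax":0,"ay":0,"az":0},{"hand":85,"dx":0,"dy":0,"dz":0,"ax":0,"ay":0,"az":0},{"hand":85,"dx":0,"dy":0,"dz":0,"ax":0,"ay":0,"az":0},{"hand":85,"dx":0,"dy":0,"dz":-20,"ax":0,"ay":0,"az":0},{"hand":85,"dx":0,"dy":0,"dz":-60,"ax":0,"ay":0,"az":0},{"hand":85,"dx":0,"dy":0,"dz":-110,"ax":0,"ay":0,"az":0},{"hand":85,"dx":0,"dy":0,"dz":-130,"ax":0,"ay":0,"az":0},{"hand":85,"dx":0,"dy":0,"dz":-130,"ax":0,"ay":0,"az":0},{"hand":85,"dx":0,"dy":0,"dz":-130,"ax":0,"ay":0,"az":0}]'; python3 g.py 300 150 230 115
```

```text
clock: 24.2
tool_pos: [445.4, -226.8, 208.1]
ee_rot: [180.0, 0.0, 73.2]
contact_force: [0.1, 0.4, -0.9]
grip_width: 85.1
grip_force: 0.0
clk 24.2 pos [ 445.4 -226.8  208.1] rot [180.    0.   73.2] F [ 0.1  0.4 -0.9] w 85.1 J [-27.  12. 111.   0.  56. -10.]
d [ 318.7 -248.   -22. ] a [ 0.     0.    -0.729]
```

```bash
python3 -m creep '[{"hand":85,"dx":0,"dy":-100,"dz":-10,"ax":0,"ay":0,"az":0},{"hand":85,"dx":0,"dy":-100,"dz":-10,"ax":0,"ay":0,"az":0},{"hand":85,"dx":318,"dy":-248,"dz":-22,"ax":0,"ay":0,"az":-0.73},{"hand":85,"dx":318,"dy":-248,"dz":-22,"ax":0,"ay":0,"az":-0.73},{"hand":85,"dx":318,"dy":-248,"dz":-22,"ax":0,"ay":0,"az":-0.73},{"hand":85,"dx":318,"dy":-248,"dz":-22,"ax":0,"ay":0,"az":-0.73},{"hand":85,"dx":318,"dy":-248,"dz":-22,"ax":0,"ay":0,"az":-0.73},{"hand":85,"dx":318,"dy":-248,"dz":-22,"ax":0,"ay":0,"az":-0.73},{"hand":85,"dx":318,"dy":-248,"dz":-22,"ax":0,"ay":0,"az":-0.73},{"hand":85,"dx":318,"dy":-248,"dz":-22,"ax":0,"ay":0,"az":-0.73},{"hand":85,"dx":318,"dy":-248,"dz":-22,"ax":0,"ay":0,"az":-0.73}]'
python3 - <<'E'
from h import *
np.set_printoptions(suppress=True,precision=1)
p,d=snap('top','top4'); P=cloud('top',d); Z=P[...,2]
a=cv2.resize(p[190:300,170:340,::-1],None,fx=4,fy=4,interpolation=cv2.INTER_CUBIC); cv2.imwrite('pics/top4c.png',a)
p2,_=snap('scene','scene4')
cv2.imwrite('pics/scene4c.png',cv2.resize(p2[120:270,170:350,::-1],None,fx=4,fy=4,interpolation=cv2.INTER_CUBIC))
for w in((446.2,-227.0),(432.3,-272.9),(418.4,-318.9),(404.5,-364.8)):
    m=(np.hypot(P[...,0]-w[0],P[...,1]-w[1])<26)&(Z>75)&(Z<110); q=P[m]; r=cv2.minAreaRect((q[:,:2]*10).astype(np.float32))
    t=P[(np.hypot(P[...,0]-w[0],P[...,1]-w[1])<13)&(Z>80)][:,2]
    print(len(q),np.array(r[0])/10-w,np.array(r[1])/10,r[2],'ztop',np.percentile(t,[5,50,95]))
E
```

```text
clock: 25.3
tool_pos: [298.6, 150.1, 228.9]
ee_rot: [-179.8, 0.0, 115.3]
contact_force: [-0.3, -1.1, 0.2]
grip_width: 85.0
grip_force: 0.0
408 [ 1.1 -0.1] [36.6 36.4] 73.36557006835938 ztop [81.6 92.3 94.8]
433 [0.2 0.2] [36. 36.] 73.08972930908203 ztop [87.1 92.3 96.6]
448 [0.5 0.4] [35.8 36.1] 72.95684814453125 ztop [ 88.8  97.6 100.1]
402 [0.4 0.4] [33.8 34.1] 72.27074432373047 ztop [89.5 91.6 93.9]
```

View pics/top4c.png

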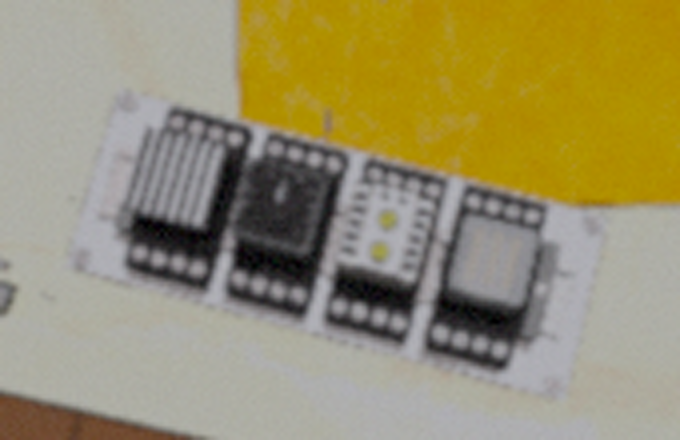

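View pics/scene4c.png

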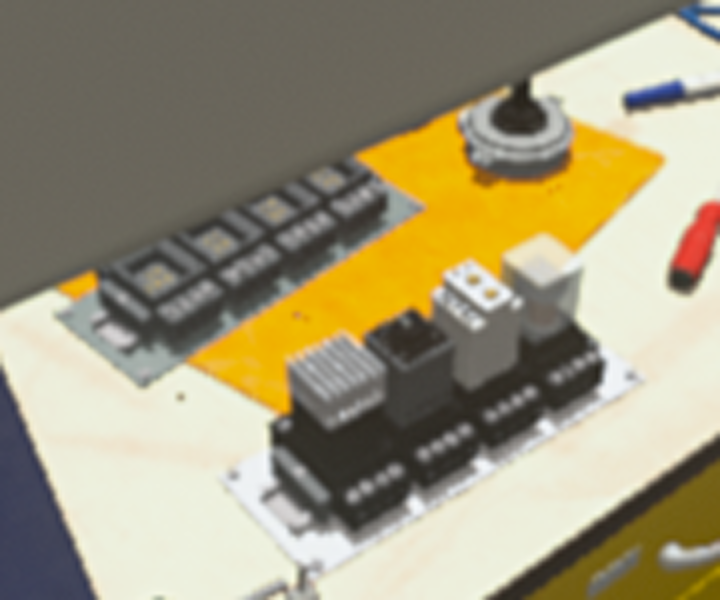

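All four relays are seated square (angles 72.3–73.4°), with tops at the expected heights and the order kept. In the top crop they run finned (180,185), timer (285,205), monitor (385,230), clear (492,265). The old bases are empty and the arm is clear.

```bash
python3 -c "
from workcell import arm; print(arm.sign_off())"
```

```text
the job is handed in; nothing more can be done
None
```

The four relays are seated upright and square in the new plate in the old left-to-right order (finned, timer, monitor, clear), and the job was handed in at about 25 s with the arm clear.

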